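# Turn on the hob under the wax pot

## Task

Turn on the burner that has the lidded wax pot on it: push that burner's knob in, turn it anticlockwise past its safety stop until it reaches its end stop about a quarter turn on, and let go. Leave the other knob off and the pot where it stands.

Things in the scene. Friction and masses are not known exactly. Their poses are not given: they have to be found in the camera images.
- hob: Fixed steel two-burner table hob, 360 (its x) by 560 mm (its y), deck 50 mm above the table. Origin under its centre at table height; x from knobs to burners, y left, z up. Burners at x +60, y +140 (left) and -140 mm (right), grate tops 65 mm up: one has the pot, the other a flat 120 mm tile. Two like knobs on vertical axes at x -130, y +140 (left burner) and y -140 mm (right burner).
- pot: Low round pale metal pot with lid on, 130 mm across, 53 mm tall to the lid plus a wooden lid button to 70 mm; two stub handles reach 87 mm from its axis. Loose, 0.5 to 0.9 kg. Origin at the centre of its underside. Stands on the left or the right burner, each served by the knob in front of it on the same side.
- left_knob (a joint): Left knob's turn, rad, anticlockwise from above: 0 off, white pointer line on its top along the hob's +x; 1.5 end stop, line nearly along the hob's +y; both start at 0 to 0.15. Stays where left (0.04 N m friction). Shape: metal skirt 52 mm across, its top 68 mm above the table; on it a round black grip 38 mm across, its top 98 mm above the table. Free deck all round it.
- right_knob (a joint): Right knob's turn; same make and values as the left. Both knobs are sprung: they sink up to 8 mm straight down (3 N to start, 9 N at the bottom) and rise when let go. Unless held 5 mm or more down, a safety stop blocks turning past about 0.3 rad; keep it down until 1.25 rad, where it is past the stop.
Not all that is in view belongs to the job. Several things have the shape of the pot; the one meant has the colours described above.

How it is judged:
By the outcome, as a careful person would: the job done as asked, in the order asked, and still so for the second after the job is handed in, with the robot touching nothing.
It also fails if it takes over 29 s, if anything falls off the work surface, if the arm or the gripper's body presses on something with over 40 N, if the wrist force passes 120 N, or if a joint passes its speed limit or range.

## Robot

A 6-joint arm with a two-finger parallel gripper is mounted at the origin on the work surface. World frame = base frame: x ahead of the robot, y to its left, z up, the work surface at z = 0. Lengths are in m, angles in rad, forces in N, time in s.
With the tool pointing down it reaches from about 0.35 to 0.775 m from the base axis. Payload 5.5 kg.
Tool frame: the origin (TCP) lies between the finger pads; the fingertips stand 19 mm ahead of it and the grasp point (between the pads) is the TCP; z points along the fingers, y is the direction in which the jaws open and shut (so a half turn about z gives the same grasp; the last joint's range is limited). The gripper opens to 85 mm and grips with 20 to 120 N. Pads are 22 mm wide; open, the fingers measure 114 mm over their backs; the gripper's body (76 mm by 85 mm) begins 54 mm behind the grasp point. The pads swing forward as they close: fully open they stand 13 mm farther back than shut.
Start: joints at [-1.296, 0.313, 0.046, 1.304, 0, 1.431], TCP at [0.232, -0.526, 0.25] pointing down, gripper open.
Joint ranges: [-2.76, 2.76], [-0.86, 1.69], [-1.03, 1.26], [-2.2, 2.34], [-1.47, 1.5], [-3.14, 3.14]. Speed limits (rad/s): [2.57, 2.57, 3.14, 3.14, 3.14, 3.14].

## Interface

Orientations are given as a unit quaternion [x, y, z, w].
In Python, from workcell import ctrl gives the robot as it stands. The module is installed in compiled form; this text tells all that it offers.
- The arm moves only by the tool move_arm, never from a script. Its argument "series" is a list of rows, each a list of 5 numbers: the shift along the tool's x, y, z as a fraction of full scale, then the turn about the tool's z as a fraction of full scale, then the opening, from -1 (shut) to 1 (fully open), so that 0 is half open. In form: [[tx, ty, tz, spin, gripper], ...]. A call has 1 to 12 rows; each row is the pose to reach, as a shift and turn from the pose commanded when the call began, along the tool's axes at that moment, turning the shorter way round; what a row does not reach only later rows make up. Full scale, the value 1, is 500 mm for a shift and pi rad for a turn. A row lasts 1/10 s, in which the tool goes at most 50 mm and 8.59 degrees, less where a joint would pass 70% of its speed; a pose out of reach is approached as far as the arm can. A call with a number of a shift or a turn outside -1 to 1 is refused whole. A call with a gripper value outside its range is refused whole. The fingers move at their own pace and stop on an object; "force" is the grip in N (left out, the last holds). Time passes only in rows, so rows that repeat a pose let the fingers close. It gives the time, the measured TCP pose, the force and the opening at its end, in the units of the state.
- ctrl.get_obs(): the state, without advancing time (a new reading comes with each control period).
- ctrl.get_image(name): name is "side" or "top" or "wrist"; returns a dict with "img" (400x640x3 uint8, blue, green, red), "fx", "fy", "cx", "cy" (pixels), "position" and "rotation" of the camera in the world; the wrist camera has in their place "hand_eye" (4x4, takes a point from camera to tool coordinates, whose origin is the TCP and whose axes are the flange's). Camera axes: x right, y down, z forward; pixel columns grow to the right and rows downward; lengths in m; the calibration is good to about 2 mm. A picture is of the moment at which its call begins: read the wrist's pose just before it. There is no depth.
- ctrl.finish_job(): hands the job in, once; it reports no verdict.
The state is a dict: "clock": time; "joint_pos": joint angles; "joint_velocities": joint speeds; "joint_torque": joint torques, N m; "position": TCP position; "orientation": TCP orientation; "contact_force": force on the tool from outside, world axes, zero at the start; "ft_torque": the same for the moment, N m; "grip_width": finger opening in m.
Only numpy, scipy, OpenCV 4.12 (cv2) and the standard library are available. Lean on these libraries where they do the work, as an engineer would, in place of code of your own. Each camera call takes 0.05 s, during which the arm holds its last target. There are 200 camera calls.

## Working session

There is one attempt and no reset: what is moved stays moved. The work goes in short steps, Python scripts to look and compute and a tool call to move; the robot and the scene stay as the last step left them, time stands still between calls to the robot, and variables do not carry over. Pictures are saved under pics/ and viewed, about 8 in all and at most 12, crops included, and the job is handed in when it is done.

Besides the shell and the picture viewer there is one more tool, called after "Request:" as a command line: name --pt "numbers of a row" for each row, then --argument value for the rest. move_arm: Moves the arm, as the interface text tells. Shift numbers are shares of 500 mm and turn numbers shares of pi rad, none past 1 either way. Its arguments: {"type":"object","properties":{"series":{"type":"array"},"force":{"type":"number"}},"required":["series"]}

```bash
mkdir -p pics
cat > h.py <<'E'
import numpy as np, cv2
from workcell import ctrl
from scipy.spatial.transform import Rotation as R
np.set_printoptions(precision=4,suppress=True)
def snap(name,out=None):
    o=ctrl.get_obs(); d=ctrl.get_image(name)
    if out: cv2.imwrite(out,d["img"])
    if name=="wrist":
        T=np.eye(4); T[:3,:3]=R.from_quat(o["orientation"]).as_matrix(); T[:3,3]=o["position"]
        M=T@np.array(d["hand_eye"]); d["position"]=M[:3,3]; d["rotation"]=M[:3,:3]
    return d
def rot(d):
    r=np.array(d["rotation"]); 
    return r if r.shape==(3,3) else R.from_quat(r).as_matrix()
def px2w(d,u,v,z):
    r=rot(d)@np.array([(u-d["cx"])/d["fx"],(v-d["cy"])/d["fy"],1]); p=np.array(d["position"])
    return p+r*(z-p[2])/r[2]
def w2px(d,P):
    c=rot(d).T@(np.array(P)-np.array(d["position"])); return np.array([d["fx"]*c[0]/c[2]+d["cx"],d["fy"]*c[1]/c[2]+d["cy"]])
E
python3 - <<'E'
from h import *
o=ctrl.get_obs(); print(o)
for n in("top","side"):
    d=snap(n,f"pics/{n}0.png"); print(n,d["fx"],d["cx"],d["cy"],d["position"],d["rotation"])
E
```

```text
{'clock': 0.0, 'joint_pos': array([-1.2956,  0.314 ,  0.045 ,  1.3036,  0.    ,  1.4312]), 'joint_velocities': array([ 0.0003, -0.0012, -0.0002, -0.0001, -0.0011, -0.0002]), 'joint_torque': array([  0.002 , -48.0624,  29.8535,   0.0192,  -0.0001,   0.    ]), 'position': array([ 0.2316, -0.5258,  0.2494]), 'orientation': array([ 0.9786,  0.2059, -0.    , -0.0009]), 'contact_force': array([-0.2968, -0.0803, -0.7082]), 'ft_torque': array([-0.0018, -0.0034, -0.0165]), 'grip_width': 0.08494509257720631}
top 463.1951858865202 324.0914733577644 195.42423962487584 [0.522  0.1048 1.1777] [-0.7061  0.7067 -0.0406  0.0208]
side 481.5751232208528 321.2833163386285 194.36624431801414 [0.1492 0.9609 0.6087] [-0.1966  0.838  -0.4928  0.1273]
```

View pics/top0.png

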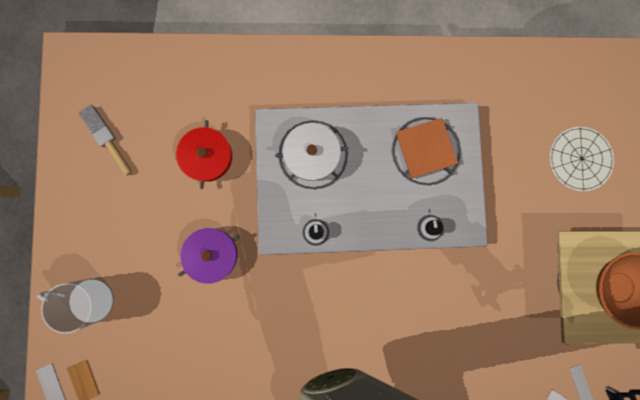

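View pics/side0.png

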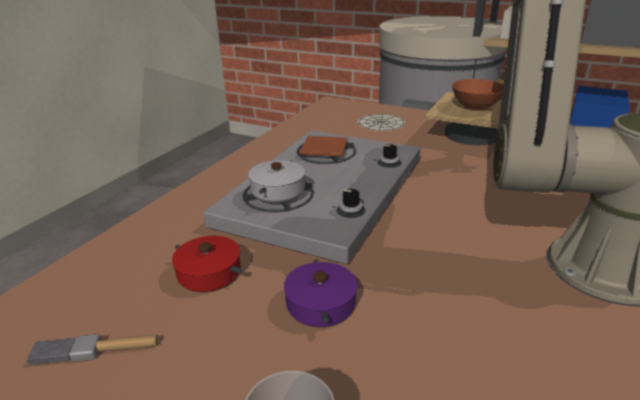

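The top view shows three pot shapes: pale with a brown button on the hob's left burner (312,150), red at (204,154) and purple at (209,256) on the table. The tile is at (427,148). The pale pot is the one meant, so the knob is the left one at (316,232), not the right one at (431,227).

Run:
```python
from h import *
d=snap("top")
im=d["img"]
c=cv2.resize(im[110:260,250:490],None,fx=3.3,fy=3.3,interpolation=cv2.INTER_CUBIC); cv2.imwrite("pics/crop1.png",c)
# deck corners (z=.05)
C={k:px2w(d,*p,.05) for k,p in dict(nl=(258,254),nr=(487,244),fl=(256,110),fr=(478,104)).items()}
print(C)
print("knobL",px2w(d,316,232,.098),"knobR",px2w(d,431,227,.098),"pot",px2w(d,312,150,.135))
```

```text
{'nl': array([0.4786, 0.2327, 0.05  ]), 'nr': array([ 0.5011, -0.3253,  0.05  ]), 'fl': array([0.8324, 0.2412, 0.05  ]), 'fr': array([ 0.8509, -0.314 ,  0.05  ])}
knobL [0.5308 0.0935 0.098 ] knobR [ 0.542  -0.1758  0.098 ] pot [0.7167 0.1029 0.135 ]
```

View pics/crop1.png

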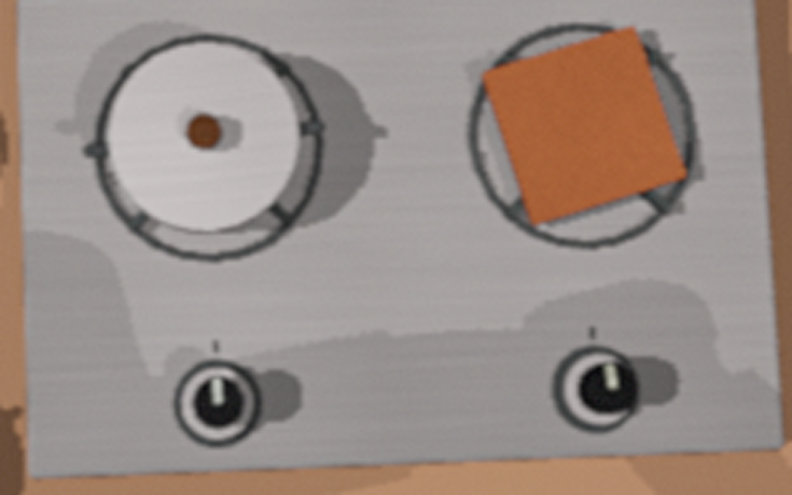

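The close crop confirms the choice: the pale pot with the brown button is at left, in front of it the left knob, centred at crop (218,402). Its pointer is near +x. The right burner has only the tile. I'll move above the left knob.

Request:
move_arm --pt "0.95 -0.81 0 -0.1 1" --pt "0.95 -0.81 0 -0.1 1" --pt "0.95 -0.81 0 -0.1 1" --pt "0.95 -0.81 0 -0.1 1" --pt "0.95 -0.81 0 -0.1 1" --pt "0.95 -0.81 0 -0.1 1" --pt "0.95 -0.81 0 -0.1 1" --pt "0.95 -0.81 0 -0.1 1" --pt "0.95 -0.81 0 -0.1 1" --pt "0.95 -0.81 0 -0.1 1" --pt "0.95 -0.81 0 -0.1 1" --pt "0.95 -0.81 0 -0.1 1" --force 40

```text
clock: 1.35
position: [0.4931, 0.0161, 0.2502]
orientation: [0.934, 0.357, 0.0, 0.0]
contact_force: [-0.1, -1.5, 0.1]
grip_width: 0.0854
```

Request:
move_arm --pt "0.12 -0.05 0.06 0 1" --pt "0.12 -0.05 0.06 0 1" --pt "0.12 -0.05 0.06 0 1" --pt "0.12 -0.05 0.06 0 1"

```text
clock: 1.75
position: [0.5203, 0.0728, 0.2198]
orientation: [0.934, 0.357, -0.001, -0.0]
contact_force: [0.1, -1.3, 0.5]
grip_width: 0.0855
```

Run:
```python
from h import *
o=ctrl.get_obs(); print(o["clock"],o["position"],o["joint_pos"])
d=snap("wrist","pics/w1.png"); print(d["position"],w2px(d,[.531,.0935,.098]))
```

```text
1.75 [0.5203 0.0728 0.2198] [-0.0136  0.2298 -0.141   1.2016 -0.0005  2.3979]
[0.5702 0.1178 0.3432] [305.0164 172.0911]
```

View pics/w1.png

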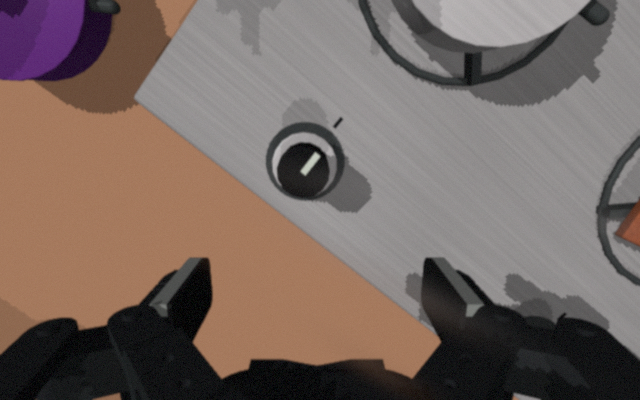

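The wrist view shows the left knob: grip top at (303,171), where the estimate put it at (305,172). Its pointer line runs (303,174) to (319,154), towards the index mark, so it is near off.

Run:
```python
from h import *
o=ctrl.get_obs(); d=snap("wrist"); T=R.from_quat(o["orientation"]).as_matrix()
P=px2w(d,303,171,.098); a,b=px2w(d,303,174,.098),px2w(d,319,154,.098)
print(o["position"],P,"rel frac",T.T@(P-o["position"])/.5,"pointer yaw",np.arctan2(*(b-a)[[1,0]]),"index",px2w(d,338,122,.05))
```

```text
[0.5204 0.0722 0.2203] [0.5309 0.0944 0.098 ] rel frac [ 0.0453 -0.0193  0.2446] pointer yaw 0.05546004553887843 index [0.5725 0.0953 0.05  ]
```

Request:
move_arm --pt "0.045 -0.019 0.08 0 1" --pt "0.045 -0.019 0.14 0 1" --pt "0.045 -0.019 0.2 0 1" --pt "0.045 -0.019 0.244 0 1" --pt "0.045 -0.019 0.244 0 1" --pt "0.045 -0.019 0.244 0 1"

```text
clock: 2.45
position: [0.5314, 0.0936, 0.0992]
orientation: [0.935, 0.356, 0.0, 0.0]
contact_force: [0.2, 0.7, 0.2]
grip_width: 0.0852
```

Request:
move_arm --pt "0 0 0 0 -0.3" --pt "0 0 0 0 -0.3" --pt "0 0 0 0 -0.3" --pt "0 0 0 0 -0.3" --pt "0 0 0 0 -0.3" --pt "0 0 0 0 -0.3" --pt "0 0 0 0 -0.3" --pt "0 0 0 0 -0.3" --force 40

```text
clock: 3.25
position: [0.5314, 0.0952, 0.0984]
orientation: [0.934, 0.357, 0.0, -0.0]
contact_force: [-1.8, 5.4, 3.2]
grip_width: 0.0361
```

Request:
move_arm --pt "0 0 0.006 0 -1" --pt "0 0 0.012 0 -1" --pt "0 0 0.017 0 -1" --pt "0 0 0.017 0 -1" --pt "0 0 0.017 0 -1"

```text
clock: 3.75
position: [0.5315, 0.0953, 0.092]
orientation: [0.934, 0.357, 0.001, -0.0]
contact_force: [-7.0, 5.0, 19.5]
grip_width: 0.036
```

Request:
move_arm --pt "0 0 0 -0.045 -1" --pt "0 0 0 -0.09 -1" --pt "0 0 0 -0.135 -1" --pt "0 0 0 -0.18 -1" --pt "0 0 0 -0.225 -1" --pt "0 0 0 -0.27 -1" --pt "0 0 0 -0.27 -1"

```text
clock: 4.45
position: [0.5306, 0.0958, 0.092]
orientation: [0.703, 0.711, 0.001, -0.001]
contact_force: [-9.0, 6.4, 20.5]
grip_width: 0.0363
```

Run:
```python
from h import *
o=ctrl.get_obs(); print(o["clock"],o["position"],o["contact_force"],o["ft_torque"],o["grip_width"],o["joint_pos"][5])
d=snap("wrist","pics/w2.png")
t=snap("top"); cv2.imwrite("pics/t2.png",cv2.resize(t["img"][190:260,270:460],None,fx=4,fy=4,interpolation=cv2.INTER_CUBIC))
```

```text
4.45 [0.5306 0.0958 0.092 ] [-8.993   6.3896 20.5206] [1.3089 1.7327 0.0463] 0.03633453419952553 1.5888664697476067
```

View pics/w2.png

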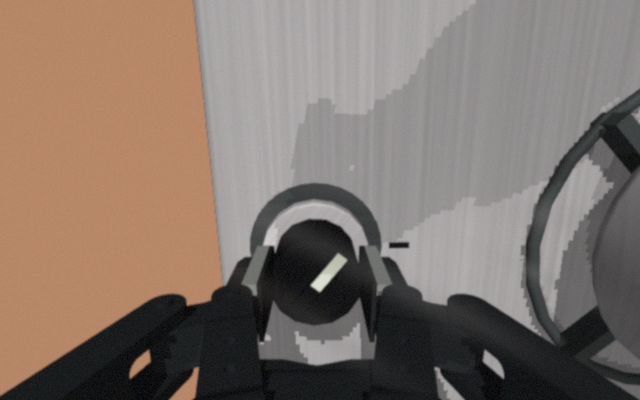

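The wrist view shows the pointer from (312,290) to (345,256), still fixed relative to the jaws and now about 0.87 rad from the off mark at (398,245). The knob is turning with the grip and is past the safety stop, so I'll go on to the end stop.

Request:
move_arm --pt "0 0 0 -0.045 -1" --pt "0 0 0 -0.09 -1" --pt "0 0 0 -0.135 -1" --pt "0 0 0 -0.17 -1" --pt "0 0 0 -0.2 -1" --pt "0 0 0 -0.22 -1" --pt "0 0 0 -0.22 -1"

```text
clock: 5.25
position: [0.5304, 0.095, 0.0919]
orientation: [0.422, 0.906, 0.0, -0.0]
contact_force: [-9.5, 3.1, 21.8]
grip_width: 0.0367
```

Run:
```python
from h import *
o=ctrl.get_obs(); print(o["clock"],o["position"],o["contact_force"],o["ft_torque"],o["grip_width"],o["joint_pos"][5])
d=snap("wrist","pics/w3.png")
```

```text
5.25 [0.5304 0.095  0.0919] [-9.539   3.1021 21.8498] [ 0.7829  1.7222 -0.2692] 0.036744753281225985 0.9002515681073278
```

View pics/w3.png

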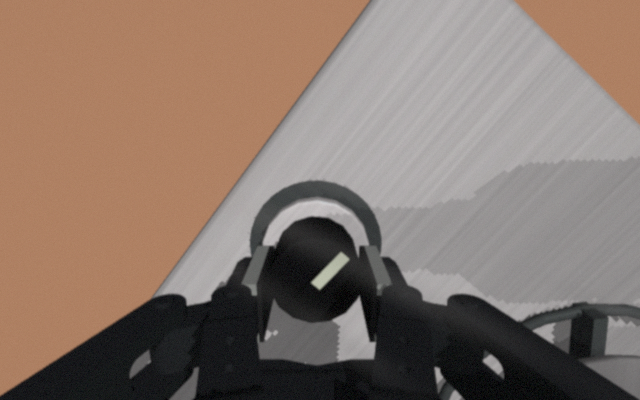

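The wrist view shows the pointer from (314,287) to (346,255), still held in the jaws. The moment about z has risen to 0.27 N m against 0.046 before, so the knob is at its end stop. Next I let go and retreat upwards.

Request:
move_arm --pt "0 0 0 0 1" --pt "0 0 0 0 1" --pt "0 0 0 0 1" --pt "0 0 0 0 1" --pt "0 0 0 0 1" --pt "0 0 0 0 1" --pt "0 0 -0.06 0 1" --pt "0 0 -0.14 0 1" --pt "0 0 -0.22 0 1" --pt "0 0 -0.28 0 1" --pt "0 0 -0.28 0 1" --pt "0 0 -0.28 0 1"

```text
clock: 6.5
position: [0.5317, 0.0947, 0.2303]
orientation: [0.423, 0.906, 0.0, 0.001]
contact_force: [0.0, -0.3, 0.1]
grip_width: 0.0857
```

Run:
```python
from h import *
o=ctrl.get_obs(); print(o["clock"],o["position"],o["contact_force"],o["grip_width"])
d=snap("wrist","pics/w4.png"); c=w2px(d,[.531,.0945,.098]); print(c, w2px(d,[.5725,.0953,.05]))
t=snap("top"); a=cv2.resize(t["img"][100:260,250:490],(640,427)); cv2.imwrite("pics/end.png",np.vstack([cv2.resize(d["img"],(270,169)),]) if 0 else np.hstack([cv2.resize(d["img"],(400,250)),cv2.resize(a,(375,250))]))
```

```text
6.5 [0.5317 0.0947 0.2303] [ 0.0448 -0.2881  0.1158] 0.0857271633898301
[315.4021 198.3856] [351.2806 212.7568]
```

View pics/w4.png

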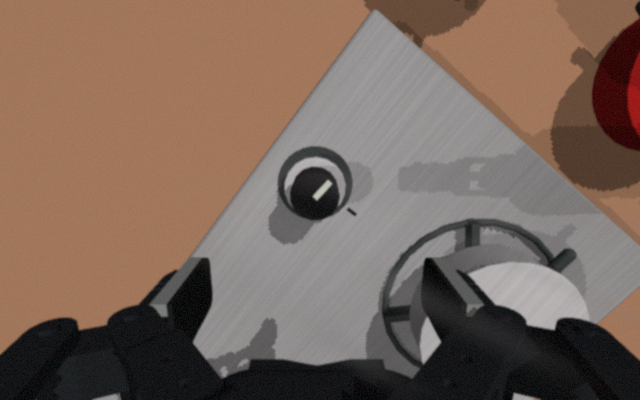

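View pics/end.png

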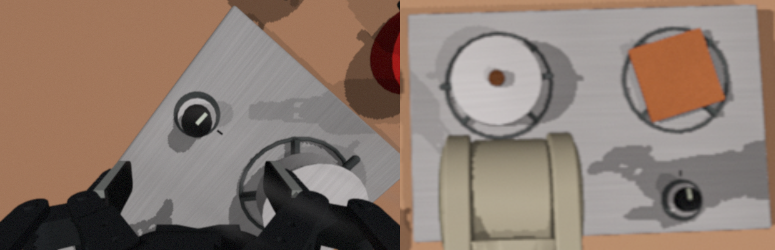

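The wrist view shows the free knob with its pointer from (315,199) to (329,182), at right angles to its off mark at (352,212). In the top view the pot stands on the left burner as before and the right knob's line still points to its mark. I'll put a number on the pointer angle and hand in.

Run:
```python
from h import *
d=snap("wrist"); a,b=px2w(d,315,199,.098),px2w(d,329,182,.098)
y=np.arctan2(*(b-a)[[1,0]]); print("pointer yaw",y,"knob",y-.04)
if y-.04>1.35: print(ctrl.finish_job())
```

```text
pointer yaw 1.595796051004658 knob 1.555796051004658
the job is handed in; nothing more can be done
None
```

I turned on the left burner, the one with the pale lidded pot, and handed the job in at about 6.6 s of the 29 s allowed. I gripped the left knob and pushed it down about 6.5 mm. I turned it anticlockwise until the twisting moment rose from 0.05 to 0.27 N m, which marks the end stop. Then I let go and rose clear.

- **Left knob:** the pointer reads about 1.56 rad from off, which matches the 1.5 rad end stop within reading error.
- **Right knob and pot:** by eye in the last top view, the right knob is still off and the pot is where it stood.
- **Contact:** the gripper is open about 0.13 m above the knob, and the contact force is near zero. The largest wrist force I read was about 24 N.
- **Disagreement:** while the knob was held down I read about 20 N upward, more than the 9 N given for the bottom of its travel. I took this as the knob being fully down and did not check further.

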